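# Fit the heat sinks to the boards before power-up

### The job

Fit the four aluminium heat sinks to the four boards before they are powered up: the large square one on the processor, the small square one on the network chip, the broad rectangular one on the power converter and the long narrow one on the solid-state drive. Set each down gently, without dropping it, flat on the grey pad of its chip, centred and square to it, and leave all four in place.

Things in the scene. Friction and masses are not known exactly. Their poses are not given: they have to be found in the camera images.
- sink_large_mid (a point): The large square heat sink, 50 x 50 mm and 24 mm high, 11 straight fins along x, 75 g. Bare aluminium, standing fins up on the bench, flat solid base 4 mm thick, loose. This point is its centre, half-way up; z is up. 
- sink_small_mid (a point): The small square heat sink, 28 x 28 mm and 18 mm high, a 5 x 5 grid of square pins, 22 g. Bare aluminium, standing fins up on the bench, flat solid base 4 mm thick, loose. This point is its centre, half-way up; z is up. 
- sink_wide_mid (a point): The broad rectangular heat sink, 58 mm (along x) x 37 mm (along y) and 16 mm high, 13 short fins running across along y, 45 g. Bare aluminium, standing fins up on the bench, flat solid base 4 mm thick, loose. This point is its centre, half-way up; z is up. 
- sink_long_mid (a point): The long narrow heat sink, 70 mm (along x) x 20 mm (along y) and 14 mm high, 5 fins along its length, 30 g. Bare aluminium, standing fins up on the bench, flat solid base 4 mm thick, loose. This point is its centre, half-way up; z is up. 
- cpu_top (a point): Centre of the upper face (grey pad 29 x 29 mm, 14 mm above the bench) of the processor: square package 37 mm wide in the middle of the largest board, 110 (x) x 100 mm. Its sink may sit in any quarter turn. z up, x and y along its edges. Fixed green board on stand-offs, upper face 10 mm above the bench. Nothing on the board is above the pad within 25 mm of the sink along the centre lines; parts to 14 mm tall stand near the corners.
- net_top (a point): Centre of the upper face (grey pad 16 x 16 mm, 14 mm above the bench) of the network chip: square, 18 mm, mid of the smallest board, 84 (x) x 80 mm, two network sockets. Its sink may sit in any quarter turn. z up, x and y along its edges. Fixed green board on stand-offs, upper face 10 mm above the bench. Nothing on the board is above the pad within 25 mm of the sink along the centre lines; parts to 14 mm tall stand near the corners.
- brick_top (a point): Centre of the upper face (grey pad 52 x 31 mm, 21 mm above the bench) of the power converter: black block 58 (x) x 37 x 10 mm, mid of a board 104 (x) x 94 mm with screw terminals. Sink lies long side along x. z up, x and y along its edges. Fixed green board on stand-offs, upper face 10 mm above the bench. Nothing on the board is above the pad within 25 mm of the sink along the centre lines; parts to 14 mm tall stand near the corners.
- ssd_top (a point): Centre of the upper face (grey pad 66 x 17 mm, 17 mm above the bench) of the solid-state drive: narrow card 80 (x) x 22 mm, mid of a board 112 (x) x 76 mm. Sink lies lengthwise along x. z up, x and y along its edges. Fixed green board on stand-offs, upper face 10 mm above the bench. Nothing on the board is above the pad within 25 mm of the sink along the centre lines; parts to 14 mm tall stand near the corners.
Things that resemble listed ones, but are neither listed nor needed, are in the scene too. Leave any blue or red look-alike of the part that bears sink_large_mid alone.

How it is judged:
At the end, for the whole second after the job is handed in: Each heat sink rests on its own chip's pad: centre within 8 mm seen from above, underside within 3 mm of the pad's height, tilt under 0.08 rad, edges square to the chip within 0.2 rad (square ones in any quarter turn, others long side along long side), all released and at rest (horizontal distance between sink_large_mid and cpu_top below 0.008 m and z of sink_large_mid in the frame of cpu_top between 0.009 and 0.015 m and angle between each of sink_large_mid, sink_small_mid, sink_wide_mid, sink_long_mid's own z axis and vertical below 0.08 rad and (angle between the x axis of sink_large_mid and the x axis of cpu_top, either way round below 0.2 rad or angle between the x axis of sink_large_mid and the y axis of cpu_top, either way round below 0.2 rad) and linear speed of each of sink_large, sink_small, sink_wide, sink_long below 0.01 m/s and horizontal distance between sink_small_mid and net_top below 0.008 m and z of sink_small_mid in the frame of net_top between 0.006 and 0.012 m and (angle between the x axis of sink_small_mid and the x axis of net_top, either way round below 0.2 rad or angle between the x axis of sink_small_mid and the y axis of net_top, either way round below 0.2 rad) and horizontal distance between sink_wide_mid and brick_top below 0.008 m and z of sink_wide_mid in the frame of brick_top between 0.005 and 0.011 m and angle between the x axis of sink_wide_mid and the x axis of brick_top, either way round below 0.2 rad and horizontal distance between sink_long_mid and ssd_top below 0.008 m and z of sink_long_mid in the frame of ssd_top between 0.004 and 0.01 m and angle between the x axis of sink_long_mid and the x axis of ssd_top, either way round below 0.2 rad); the robot touches nothing.
It fails at once if a heat sink comes down on its chip, within 15 mm above the pad, faster than 0.45 m/s (dropped) ((horizontal distance between sink_large_mid and cpu_top below 0.03 m and z of sink_large_mid in the frame of cpu_top below 0.027 m and linear speed of sink_large above 0.45 m/s) or (horizontal distance between sink_small_mid and net_top below 0.03 m and z of sink_small_mid in the frame of net_top below 0.024 m and linear speed of sink_small above 0.45 m/s) or (horizontal distance between sink_wide_mid and brick_top below 0.03 m and z of sink_wide_mid in the frame of brick_top below 0.023 m and linear speed of sink_wide above 0.45 m/s) or (horizontal distance between sink_long_mid and ssd_top below 0.03 m and z of sink_long_mid in the frame of ssd_top below 0.022 m and linear speed of sink_long above 0.45 m/s)).
It also fails if it takes over 102 s, if anything falls off the work surface, if the arm or the gripper's body presses on something with over 40 N, if the wrist force passes 120 N, or if a joint passes its speed limit or range.

### The arm

A 6-joint arm with a two-finger parallel gripper is mounted at the origin on the work surface. World frame = base frame: x ahead of the robot, y to its left, z up, the work surface at z = 0. Lengths are in m, angles in rad, forces in N, time in s.
With the tool pointing down it reaches from about 0.35 to 0.975 m from the base axis. Payload 4.9 kg.
Tool frame: the origin (TCP) lies between the finger pads; the fingertips stand 22 mm ahead of it and the grasp point (between the pads) lies 3 mm ahead of it; z points along the fingers, y is the line along which they close (so a half turn about z gives the same grasp; the last joint's range is limited). The gripper opens to 85 mm and grips with 20 to 120 N. Pads are 22 mm wide; open, the fingers measure 114 mm over their backs; the gripper's body (76 mm by 85 mm) begins 54 mm behind the grasp point. The pads swing forward as they close: fully open they stand 13 mm farther back than shut.
Start: joints at [-1.373, 0.053, 1.613, -0, 1.476, -0.119], TCP at [0.195, -0.594, 0.253] pointing down, gripper open.
Joint ranges: [-3.01, 3.01], [-1.01, 2.22], [0.06, 2.58], [-1.02, 4.17], [0.09, 2.62], [-3.14, 3.14]. Speed limits (rad/s): [2.57, 2.57, 3.14, 3.14, 3.14, 3.14].

### API

Orientations are given as a unit quaternion [w, x, y, z].
In Python, from plant import state, grab_frame, get_calibration, job_done, recognise, regions_of gives the robot as it stands.
- The arm moves only by the tool apply_moves, never from a script. Its argument "targets" is a list of rows, each an object with "translation": the shift along the tool's x, y, z normalised to -1 to 1, where 1 is 100 mm, a list of three; "twist": the turn about the tool's z normalised to -1 to 1, where 1 is 0.1 rad; "hand": the opening, from 0 (shut) to 1 (fully open). A call has 1 to 8 rows; each row shifts and turns the commanded pose from where the row before left it, along the tool's axes as they then stand; what a row does not reach is not made up. A row lasts 1/10 s, in which the tool goes at most 50 mm and 8.59 degrees, less where a joint would pass 70% of its speed; a pose out of reach is approached as far as the arm can. A call with a number of a shift or a turn outside -1 to 1 is refused whole. A call with a gripper value outside its range is refused whole. The fingers move at their own pace and stop on an object; the grip force is fixed at half the most. Time passes only in rows, so rows that do not move let the fingers close. It gives the time, the measured TCP pose, the force, the opening and the grip force at its end, in the units of the state.
- state(): the state, without advancing time (a new reading comes with each control period).
- grab_frame(name): name is "scene" or "top" or "wrist"; returns the picture (480x640x3 uint8, red, green, blue); there is no depth.
- get_calibration(name): a dict with "camera_matrix" (3x3 intrinsics, pixels), "D" ([k1, k2, p1, p2, k3] as OpenCV has them; the pictures are not rectified), "pose" (4x4, takes a point from camera to world coordinates). Camera axes: x right, y up, looking along -z (the intrinsics and any distortion apply to the point x, -y, -z); pixel columns grow to the right and rows downward; lengths in m; the calibration is good to about 2 mm. A picture is of the moment at which its call begins: read the wrist's pose just before it. get_calibration takes no time and is no camera call; for the wrist camera it gives the pose at the moment of the call.
- job_done(): hands the job in; it is judged then, once.
Trained networks look in the newest picture that a camera, given by its name, has taken for a name from the list of things; names that differ only in an ending like _2 or _b are one class to them, and where a whole thing is asked for, a point or a joint stands for the part that bears it (a point fixed in the world has none). Each returns a list of dicts, best first, with "score" (0 to 1); they miss things now and then, are a little off and sometimes report something else, mostly with a low value. They report only what shows in the picture. A call takes as long as a camera call. They do not tell look-alikes from the thing itself.
- recognise(camera, query): "point" ([x, y, z] in m, in world coordinates, good to about 4 mm: the middle of the surface that is visible of it).
- regions_of(camera, query): "pixels" (480x640 bool, what is visible of it).
The state is a dict: "time": time; "joint_pos": joint angles; "joint_vel": joint speeds; "joint_efforts": joint torques, N m; "tool_pos": TCP position; "tool_rot": TCP orientation; "contact_force": force on the tool from outside, world axes, zero at the start; "ft_torque": the same for the moment, N m; "gripper_width": opening from 0.0 (shut) to 1.0 (fully open); "grasp_force": force on a finger pad.
Only numpy, scipy, OpenCV 4.12 (cv2) and the standard library are available. Lean on these libraries where they do the work, as an engineer would, in place of code of your own. Each camera call takes 0.05 s, during which the arm holds its last target. There are 200 camera calls.

## Working session

There is one attempt and no reset: what is moved stays moved. The work goes in short steps, Python scripts to look and compute and a tool call to move; the robot and the scene stay as the last step left them, time stands still between calls to the robot, and variables do not carry over. Pictures are saved under pics/ and viewed, at most 14 in all, crops included, and the job is handed in when it is done.

Besides the shell and the picture viewer there is one more tool, called after "Request:" as name(argument=value, ...) on one line, values as JSON. apply_moves: Moves the arm, as the interface text tells. Its arguments: {"type":"object","properties":{"targets":{"type":"array"}},"required":["targets"]}

```bash
mkdir -p pics; ls; python3 - <<'E'
from plant import *
import cv2
s=state();print(s)
for c in("top","scene"):
    f=grab_frame(c);cv2.imwrite(f"pics/{c}0.png",f[:,:,::-1])
    k=get_calibration(c);print(c,k["camera_matrix"],k["D"],k["pose"])
    for n in "sink_large_mid sink_small_mid sink_wide_mid sink_long_mid cpu_top net_top brick_top ssd_top".split():
        print(n,[(round(d["score"],2),[round(float(v),3) for v in d["point"]]) for d in recognise(c,n)][:4])
E
```

```text
pics
{'time': 0.0, 'joint_pos': array([-1.37299424e+00,  5.33553415e-02,  1.61430458e+00,  7.65868710e-06,
        1.47601474e+00, -1.19007398e-01]), 'joint_vel': array([ 5.23461536e-05, -1.63131238e-03, -8.04366799e-04, -3.99576362e-04,
       -2.26560035e-04, -6.60284783e-04]), 'joint_efforts': array([ 1.00858142e-03, -3.93676937e+01, -3.70179069e+01,  2.69324727e-05,
        7.06518869e-03, -4.88907645e-06]), 'tool_pos': array([ 0.19459217, -0.59331844,  0.2520576 ]), 'tool_rot': array([-1.04034395e-03,  9.87479704e-01,  1.57742673e-01, -3.71932690e-05]), 'contact_force': array([0.0666214 , 0.45818565, 0.37393825]), 'ft_torque': array([-0.01094936, -0.0374058 , -0.03353897]), 'grasp_force': 0.0, 'gripper_width': 0.9975394012591797}
top [[568.86523806   0.         330.49769059]
 [  0.         568.86523806 250.61838832]
 [  0.           0.           1.        ]] [0.019438 0.       0.       0.       0.      ] [[ 0.0243793   0.98329322 -0.18038871  0.30601903]
 [-0.99967645  0.0226689  -0.0115375   0.03627874]
 [-0.00725553  0.18061162  0.98352773  1.15884671]
 [ 0.          0.       
[... 726 characters left out ...]
0046 -0.55003993  0.8045092   1.48515847]
 [ 0.97450888  0.11753255 -0.19109824 -0.19892177]
 [ 0.01055565  0.82682657  0.5623579   0.75032224]
 [ 0.          0.          0.          1.        ]]
sink_large_mid [(0.9, [0.445, -0.051, 0.022]), (0.75, [0.673, 0.075, 0.011]), (0.75, [0.333, 0.153, 0.021]), (0.66, [0.691, 0.419, 0.018])]
sink_small_mid [(0.73, [0.474, -0.14, 0.012])]
sink_wide_mid [(0.75, [0.441, 0.286, 0.01])]
sink_long_mid [(0.66, [0.62, -0.312, 0.008])]
cpu_top [(0.81, [0.468, 0.081, 0.014]), (0.69, [0.443, 0.287, 0.011])]
net_top [(0.84, [0.466, -0.343, 0.015])]
brick_top [(0.81, [0.618, 0.269, 0.009]), (0.61, [0.618, -0.311, 0.007])]
ssd_top [(0.63, [0.638, -0.109, 0.008])]
```

View pics/top0.png

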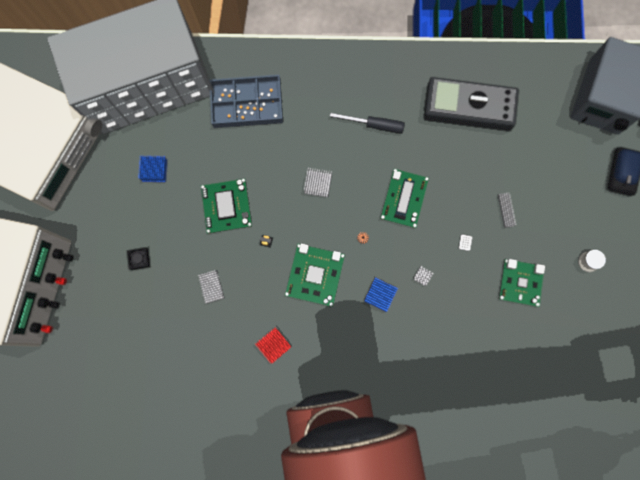

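View pics/scene0.png

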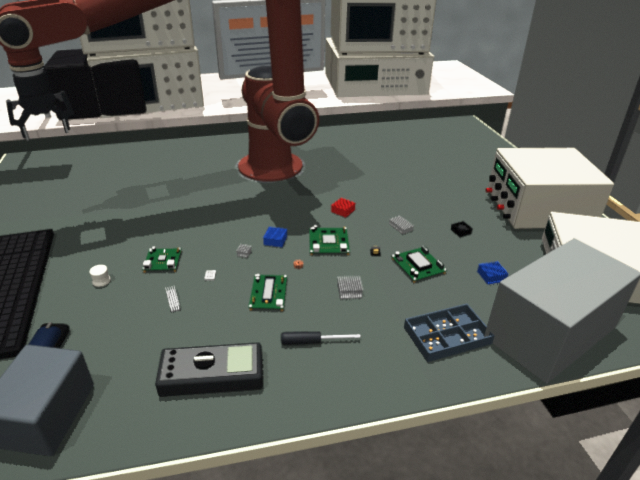

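The large sink is the bare one at top (318,182). Its look-alikes are blue at (153,168) and (380,294), and red at (273,345). The other parts:

| Part | Top pixel | Possible confusion |
|---|---|---|
| Small sink | (424,275) | white block at (466,242) |
| Wide sink | (210,286) | none seen |
| Long sink | (508,209) | none seen |
| CPU board | (315,274) | none seen |
| Network board | (523,282) | none seen |
| Converter board | (226,205) | black block at (138,258) |
| SSD board | (405,198) | none seen |

The scene view matches this.

```bash
cat > h.py <<'E'
from plant import *
import cv2, numpy as np
from scipy.spatial.transform import Rotation as R
def toplane(cal,uv,z):
    n=cv2.undistortPoints(np.float64(uv).reshape(-1,1,2),cal["camera_matrix"],np.float64(cal["D"])).reshape(-1,2)
    d=np.c_[n[:,0],-n[:,1],-np.ones(len(n))]@cal["pose"][:3,:3].T
    o=cal["pose"][:3,3]
    return (o+d*((z-o[2])/d[:,2])[:,None])[:,:2]
def topix(cal,P):
    T=np.linalg.inv(cal["pose"]);p=np.atleast_2d(P)@T[:3,:3].T+T[:3,3]
    n=p[:,:2]/-p[:,2:]*[1,-1]
    q=np.c_[n,np.ones(len(n))]
    return cv2.projectPoints(q,np.zeros(3),np.zeros(3),cal["camera_matrix"],np.float64(cal["D"]))[0].reshape(-1,2)
def rect(cal,mask,z):
    c=max(cv2.findContours(mask.astype(np.uint8),0,cv2.CHAIN_APPROX_NONE)[0],key=cv2.contourArea)
    (x,y),(w,h),a=cv2.minAreaRect((toplane(cal,c,z)*1000).astype(np.float32))
    if w<h: w,h,a=h,w,a+90
    return x,y,w,h,(a+90)%180-90   # mm, deg of long side
def tool():
    s=state();q=s["tool_rot"];M=R.from_quat([q[1],q[2],q[3],q[0]]).as_matrix()
    return s,M
def go(xy,z,yaw_y=None):
    """shift in tool axes (mm) to world xy,z ; yaw_y: world angle (deg) wanted for closing line"""
    s,M=tool();d=M.T@(np.r_[xy,z]-s["tool_pos"])*1000
    out=[d.round(1)]
    if yaw_y is not None:
        cur=np.degrees(np.arctan2(M[1,1],M[0,1]));e=(yaw_y-cur+90)%180-90
        out+=["twist rad",round(-np.radians(e),3)]
    return out
E
python3 - <<'E'
from h import *
cal=get_calibration("top");grab_frame("top")
for n,z in dict(sink_large_mid=.012,sink_small_mid=.009,sink_wide_mid=.008,sink_long_mid=.007,cpu_top=.014,net_top=.014,brick_top=.021,ssd_top=.017).items():
    for d in regions_of("top",n)[:4]:
        m=d["pixels"];v,u=np.nonzero(m)
        print(n,round(d["score"],2),(int(u.mean()),int(v.mean())),m.sum(),np.round(rect(cal,m,z),1))
s,M=tool();w=get_calibration("wrist");print(w["camera_matrix"],w["D"]);P=w["pose"]
print("cam in tool",M.T@(P[:3,3]-s["tool_pos"]),M.T@P[:3,:3])
print(topix(w,[s["tool_pos"][0],s["tool_pos"][1],0]))
E
```

```text
sink_large_mid 0.88 (273, 344) 694 [322.8 159.1  55.4  52.  -50.9]
sink_large_mid 0.8 (153, 168) 667 [683.6 427.3  57.6  54.9 -88.6]
sink_large_mid 0.77 (317, 182) 614 [661.4  80.8  54.3  52.   -8. ]
sink_large_mid 0.56 (380, 294) 651 [428.2 -52.5  53.7  51.9 -25.6]
sink_small_mid 0.71 (422, 275) 200 [ 469.8 -139.3   29.9   28.6  -30.4]
sink_wide_mid 0.92 (210, 286) 525 [437.5 292.2  59.7  38.2  16.6]
sink_long_mid 0.7 (505, 209) 412 [ 612.  -312.5   72.5   25.8    8.6]
cpu_top 0.73 (314, 274) 2557 [467.5  79.9 109.8 101.4 -12.3]
net_top 0.88 (521, 282) 1666 [ 460.9 -337.3   84.7   81.5   -9.7]
brick_top 0.69 (225, 205) 2173 [604.9 268.2 103.9  93.1  11.2]
ssd_top 0.64 (404, 197) 1882 [ 631.4 -100.6  112.4   76.2  -14.7]
[[400.89843093   0.         321.74969533]
 [  0.         400.89843093 239.90710487]
 [  0.           0.           1.        ]] [-0.08799067  0.          0.          0.          0.        ]
cam in tool [ 0.06651736 -0.00169776 -0.12059029] [[ 6.01673724e-04  9.65265792e-01  2.61269190e-01]
 [ 9.99999766e-01 -4.95884541e-04 -4.70829338e-04]
 [-3.24916101e-04  2.61269412e-01 -9.65265864e-01]]
[[323.38595704 204.45446146]]
```

```bash
python3 -c "
from h import *
print(go([.54,-.23],.25))"
```

```text
[array([ 441.5, -238.2,    3.3])]
```

Request:
apply_moves(targets=[{"translation":[0.43,-0.23,0],"twist":0,"hand":1},{"translation":[0.43,-0.23,0],"twist":0,"hand":1},{"translation":[0.43,-0.23,0],"twist":0,"hand":1},{"translation":[0.43,-0.23,0],"twist":0,"hand":1},{"translation":[0.43,-0.23,0],"twist":0,"hand":1},{"translation":[0.43,-0.23,0],"twist":0,"hand":1},{"translation":[0.43,-0.23,0],"twist":0,"hand":1},{"translation":[0.43,-0.23,0],"twist":0,"hand":1}])

```text
time: 2.15
tool_pos: [0.4654, -0.3103, 0.2536]
tool_rot: [0.0, 0.987, 0.158, 0.0]
contact_force: [0.1, -1.3, -0.3]
gripper_width: 1.004
grasp_force: 0.0
```

Request:
apply_moves(targets=[{"translation":[0.43,-0.23,0],"twist":0,"hand":1},{"translation":[0.43,-0.23,0],"twist":0,"hand":1},{"translation":[0.1,-0.05,0],"twist":0,"hand":1},{"translation":[0,0,0],"twist":0,"hand":1},{"translation":[0,0,0],"twist":0,"hand":1}])

```text
time: 2.65
tool_pos: [0.5391, -0.2341, 0.2532]
tool_rot: [0.0, 0.988, 0.158, -0.0]
contact_force: [-1.0, 1.0, -0.3]
gripper_width: 1.001
grasp_force: 0.0
```

```bash
cat > look.py <<'E'
import sys
from h import *
f=grab_frame("wrist");cal=get_calibration("wrist")
if sys.argv[1]!="-": cv2.imwrite(f"pics/{sys.argv[1]}.png",f[:,:,::-1])
Z=dict(sink_large_mid=.022,sink_small_mid=.016,sink_wide_mid=.014,sink_long_mid=.012,cpu_top=.010,net_top=.010,brick_top=.010,ssd_top=.010)
print("tool",state()["time"],state()["tool_pos"].round(3))
for n in sys.argv[2:]:
    for d in regions_of("wrist",n)[:3]:
        m=d["pixels"];v,u=np.nonzero(m)
        print(n,round(d["score"],2),(int(u.mean()),int(v.mean())),np.round(rect(cal,m,Z[n]),1),np.round(rect(cal,m,0),1))
E
python3 look.py w1 sink_long_mid sink_small_mid net_top ssd_top
```

```text
tool 2.7 [ 0.539 -0.235  0.253]
sink_long_mid 0.76 (429, 155) [ 611.9 -310.3   69.5   24.     9.4] [ 612.2 -313.6   71.8   24.8    9.4]
sink_long_mid 0.51 (209, 58) [ 632.7 -100.9  111.4   76.7  -14.2] [633.7 -97.2 115.1  79.3 -14.2]
sink_small_mid 0.55 (204, 242) [ 471.5 -138.    34.8   27.8  -29.2] [ 465.6 -134.7   36.3   29.   -29.2]
net_top 0.78 (395, 310) [ 460.5 -337.    86.3   83.3   -9.8] [ 456.6 -340.4   88.7   85.6   -9.8]
net_top 0.4 (18, 182) [461.3  57.9 114.7  61.3 -10. ] [457.4  65.4 117.8  62.9 -10. ]
net_top 0.35 (209, 58) [ 633.  -100.3  112.5   77.7  -13.8] [633.9 -97.2 115.6  79.9 -13.8]
ssd_top 0.78 (209, 58) [ 632.7 -100.2  112.5   77.5  -13.9] [633.6 -97.1 115.6  79.6 -13.9]
```

View pics/w1.png

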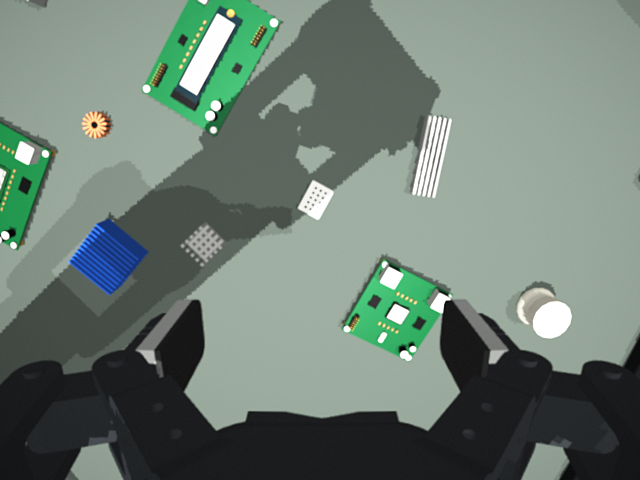

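The wrist view shows the long sink at (432,155) and the small pin sink at (202,243), with a white perforated look-alike block at (315,200). The network board is at (397,310) and the SSD board at (212,58). Both agree with the top camera. I'll pick up the long sink first.

```bash
python3 - <<'E'
from h import *
f=cv2.imread("pics/w1.png",0);cal=get_calibration("wrist")
for n,c,z in(("ssd",(632.5,-100.4),.017),("net",(460.7,-337),.014)):
    u,v=topix(cal,[c[0]/1e3,c[1]/1e3,z])[0].astype(int);print(u,v,f[v,u])
    _,l,_,_=cv2.connectedComponentsWithStats((f>max(150,f[v,u]-40)).astype(np.uint8))
    print(n,np.round(rect(cal,l==l[v,u],z),1))
print(go([.612,-.312],.10,99.2),go([.612,-.312],.026))
E
```

```text
206 55 254
ssd [ 633.2 -100.2   66.5   17.5  -14.2]
397 313 254
net [ 460.2 -337.1   16.7   16.2   80.1]
[array([ 45.6,  96.2, 153.4]), 'twist rad', np.float64(0.154)] [array([ 45.6,  96.1, 227.4])]
```

Request:
apply_moves(targets=[{"translation":[0.114,0.24,0.38],"twist":0,"hand":1},{"translation":[0.114,0.24,0.38],"twist":0,"hand":1},{"translation":[0.114,0.24,0.38],"twist":0,"hand":1},{"translation":[0.114,0.24,0.38],"twist":0,"hand":1},{"translation":[0,0,0],"twist":0.77,"hand":1},{"translation":[0,0,0],"twist":0.77,"hand":1},{"translation":[0,0,0],"twist":0,"hand":1},{"translation":[0,0,0],"twist":0,"hand":1}])

```text
time: 3.7
tool_pos: [0.6127, -0.3112, 0.1017]
tool_rot: [0.0, 0.997, 0.082, 0.0]
contact_force: [-0.3, -0.6, -0.5]
gripper_width: 0.999
grasp_force: 0.0
```

```bash
python3 look.py w2 sink_long_mid; python3 -c "
from h import *
print(go([.612,-.312],.026,99.2))
w=get_calibration('wrist');print(topix(w,[[.612,-.312,.014]]))"
```

```text
tool 3.75 [ 0.613 -0.311  0.102]
sink_long_mid 0.8 (323, 249) [ 613.3 -310.6   72.    21.3    9.4] [ 609.6 -311.3   76.1   22.5    9.4]
[array([-1.1,  0.9, 76.1]), 'twist rad', np.float64(0.003)]
[[326.37360886 259.09708279]]
```

View pics/w2.png

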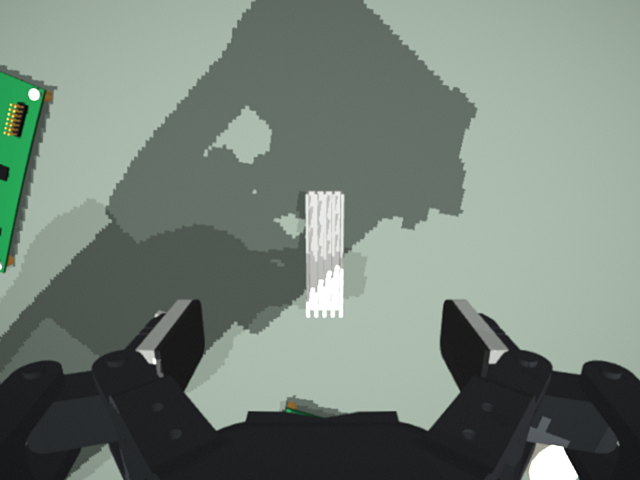

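The sink lies centred and square between the fingers at (325,255), so I'll descend and grip.

Request:
apply_moves(targets=[{"translation":[0,0,0.38],"twist":0,"hand":1},{"translation":[0,0,0.38],"twist":0,"hand":1},{"translation":[0,0,0],"twist":0,"hand":0},{"translation":[0,0,0],"twist":0,"hand":0},{"translation":[0,0,0],"twist":0,"hand":0},{"translation":[0,0,0],"twist":0,"hand":0},{"translation":[0,0,0],"twist":0,"hand":0},{"translation":[0,0,0],"twist":0,"hand":0}])

```text
time: 4.6
tool_pos: [0.6145, -0.3116, 0.0284]
tool_rot: [0.001, 0.997, 0.081, 0.002]
contact_force: [-0.4, 0.3, 6.8]
gripper_width: 0.213
grasp_force: 60.5
```

Request:
apply_moves(targets=[{"translation":[0,0,0],"twist":0,"hand":0},{"translation":[0,0,0],"twist":0,"hand":0}])

```text
time: 4.8
tool_pos: [0.6146, -0.3116, 0.0285]
tool_rot: [0.001, 0.997, 0.081, 0.002]
contact_force: [-0.3, 1.2, 6.7]
gripper_width: 0.21
grasp_force: 60.5
```

Request:
apply_moves(targets=[{"translation":[0,0,-0.2],"twist":0,"hand":0},{"translation":[0,0,-0.4],"twist":0,"hand":0},{"translation":[0,0,-0.4],"twist":0,"hand":0},{"translation":[0,0,0],"twist":0,"hand":0},{"translation":[0,0,0],"twist":0,"hand":0}])

```text
time: 5.3
tool_pos: [0.6138, -0.3111, 0.1278]
tool_rot: [0.001, 0.997, 0.081, 0.002]
contact_force: [-1.2, 0.2, -1.1]
gripper_width: 0.214
grasp_force: 59.7
```

```bash
python3 -c "
from h import *
print(state()['gripper_width'],go([.6345,-.1005],.13,75.8))"
```

```text
0.21425315704741 [array([  54.6, -204.5,   -2.6]), 'twist rad', np.float64(0.411)]
```

Request:
apply_moves(targets=[{"translation":[0.11,-0.41,0],"twist":0,"hand":0},{"translation":[0.11,-0.41,0],"twist":0,"hand":0},{"translation":[0.11,-0.41,0],"twist":0,"hand":0},{"translation":[0.11,-0.41,0],"twist":0,"hand":0},{"translation":[0.11,-0.41,0],"twist":0,"hand":0},{"translation":[0,0,0],"twist":1,"hand":0},{"translation":[0,0,0],"twist":1,"hand":0},{"translation":[0,0,0],"twist":1,"hand":0}])

```text
time: 6.1
tool_pos: [0.6326, -0.0982, 0.1229]
tool_rot: [-0.0, 0.998, -0.07, -0.002]
contact_force: [0.8, -0.8, -0.5]
gripper_width: 0.209
grasp_force: 59.7
```

Request:
apply_moves(targets=[{"translation":[0,0,0],"twist":1,"hand":0},{"translation":[0,0,0],"twist":0.11,"hand":0},{"translation":[0,0,0],"twist":0,"hand":0},{"translation":[0,0,0],"twist":0,"hand":0},{"translation":[0,0,0],"twist":0,"hand":0}])

```text
time: 6.6
tool_pos: [0.6337, -0.0993, 0.125]
tool_rot: [-0.0, 0.992, -0.123, -0.0]
contact_force: [0.5, 0.2, -1.2]
gripper_width: 0.207
grasp_force: 59.7
```

```bash
python3 -c "
from h import *
print(go([.6345,-.1005],.0465,75.8))
f=grab_frame('wrist');cv2.imwrite('pics/w3.png',f[:,:,::-1])
w=get_calibration('wrist');print(topix(w,[[.633,-.1002,.017],state()['tool_pos']]))"
```

```text
[array([ 1.1,  0.9, 78.5]), 'twist rad', np.float64(0.0)]
[[326.19152105 246.69900573]
 [326.76917708 334.79056042]]
```

View pics/w3.png

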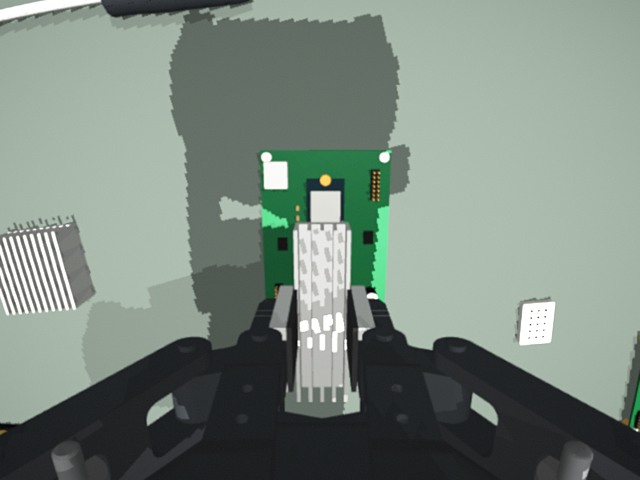

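The long sink is held straight at (322,310), above the SSD pad at (325,205). Lowering it gently.

Request:
apply_moves(targets=[{"translation":[0.01,0.01,0.35],"twist":0,"hand":0},{"translation":[0,0,0.25],"twist":0,"hand":0},{"translation":[0,0,0.1],"twist":0,"hand":0},{"translation":[0,0,0.05],"twist":0,"hand":0},{"translation":[0,0,0.03],"twist":0,"hand":0},{"translation":[0,0,0],"twist":0,"hand":0},{"translation":[0,0,0],"twist":0,"hand":0}])

```text
time: 7.35
tool_pos: [0.6356, -0.1008, 0.0487]
tool_rot: [0.0, 0.992, -0.124, 0.001]
contact_force: [-0.2, 0.6, -1.1]
gripper_width: 0.213
grasp_force: 59.7
```

Request:
apply_moves(targets=[{"translation":[0,0,0.02],"twist":0,"hand":0},{"translation":[0,0,0.015],"twist":0,"hand":0},{"translation":[0,0,0],"twist":0,"hand":0},{"translation":[0,0,0],"twist":0,"hand":0}])

```text
time: 7.75
tool_pos: [0.6353, -0.1007, 0.0454]
tool_rot: [0.0, 0.992, -0.124, 0.001]
contact_force: [-1.9, 0.1, 5.1]
gripper_width: 0.208
grasp_force: 60.3
```

Request:
apply_moves(targets=[{"translation":[0,0,0],"twist":0,"hand":0.3},{"translation":[0,0,0],"twist":0,"hand":0.45},{"translation":[0,0,0],"twist":0,"hand":0.5},{"translation":[0,0,0],"twist":0,"hand":0.5},{"translation":[0,0,-0.25],"twist":0,"hand":0.5},{"translation":[0,0,-0.4],"twist":0,"hand":1},{"translation":[0,0,-0.4],"twist":0,"hand":1},{"translation":[0,0,-0.4],"twist":0,"hand":1}])

```text
time: 8.55
tool_pos: [0.6343, -0.1005, 0.1899]
tool_rot: [-0.0, 0.992, -0.124, -0.0]
contact_force: [1.1, 0.0, -0.6]
gripper_width: 0.978
grasp_force: 0.0
```

```bash
python3 look.py w4 sink_long_mid sink_large_mid cpu_top; python3 -c "
from h import *
print(go([.661,.080],.25))"
```

```text
tool 8.6 [ 0.638 -0.101  0.199]
sink_long_mid 0.98 (321, 223) [634.4 -98.7  75.9  21.9 -14.2] [631.9 -98.1  78.8  22.7 -14.2]
sink_large_mid 0.7 (321, 224) [637.  -99.4  72.6  21.2 -14.2] [632.3 -98.2  77.9  22.7 -14.2]
sink_large_mid 0.65 (91, 242) [667.6  81.8  65.7  55.4  82. ] [665.2  96.4  70.6  59.5  82. ]
cpu_top 0.63 (211, 402) [494.5  40.3  48.5  34.5  -2. ] [487.8  45.3  50.   35.6  -2. ]
cpu_top 0.32 (321, 223) [634.9 -98.7  74.8  21.7 -13.7] [632.8 -98.2  77.2  22.4 -13.7]
[array([ -19.3, -181.5,  -59.6])]
```

View pics/w4.png

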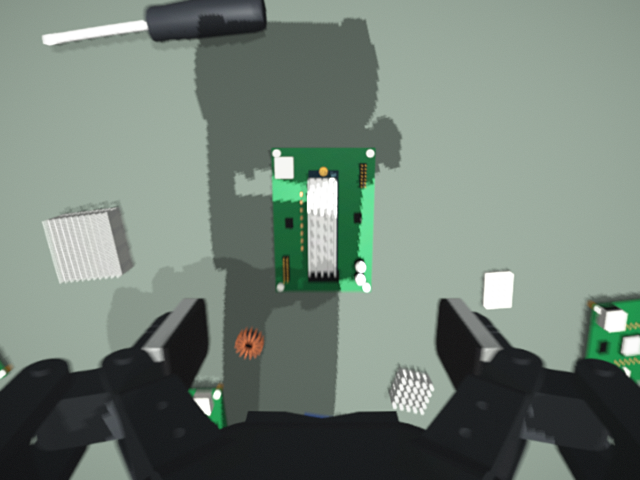

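The long sink sits on the SSD card, at (322,228). The arm was still settling in that frame, so I'll re-measure now that it's still.

```bash
python3 - <<'E'
from h import *
grab_frame("wrist");cal=get_calibration("wrist")
print(state()["tool_pos"])
m=regions_of("wrist","sink_long_mid")[0]["pixels"];print(np.round(rect(cal,m,.031),1))
m=regions_of("wrist","ssd_top")[0]["pixels"];print(np.round(rect(cal,m,.010),1))
print(go([.661,.080],.2))
E
```

```text
[ 0.63427718 -0.10043856  0.18826608]
[633.1 -98.7  69.9  20.8 -15.5]
[632.3 -99.1 111.3  75.7 -14.2]
[array([ -17.6, -181.5,  -13.6])]
```

Request:
apply_moves(targets=[{"translation":[-0.045,-0.45,0],"twist":0,"hand":1},{"translation":[-0.045,-0.45,0],"twist":0,"hand":1},{"translation":[-0.045,-0.45,0],"twist":0,"hand":1},{"translation":[-0.045,-0.45,0],"twist":0,"hand":1},{"translation":[0,0,0],"twist":-1,"hand":1},{"translation":[0,0,0],"twist":0,"hand":1},{"translation":[0,0,0],"twist":0,"hand":1},{"translation":[0,0,0],"twist":0,"hand":1}])

```text
time: 9.7
tool_pos: [0.661, 0.0774, 0.1878]
tool_rot: [0.0, 0.997, -0.075, -0.001]
contact_force: [-0.1, -0.4, -0.2]
gripper_width: 1.001
grasp_force: 0.0
```

```bash
python3 look.py w5 sink_large_mid cpu_top brick_top; python3 - <<'E'
from h import *
print(go([.661,.081],.11,82))
E
```

```text
tool 9.75 [0.661 0.077 0.188]
sink_large_mid 0.71 (316, 217) [664.7  82.6  53.3  50.1  -8.2] [660.   83.6  57.4  53.9  -8.2]
cpu_top 0.92 (351, 394) [501.6  75.4 101.   50.6  77.4] [494.1  75.6 104.4  52.3  77.4]
brick_top 0.62 (94, 303) [613.  275.7 107.   96.3 -79.4] [609.3 282.6 110.6  99.5 -79.4]
brick_top 0.56 (577, 371) [ 491.4 -127.4    3.3    2.1   78.6] [ 483.5 -133.9    3.4    2.1   78.6]
[array([-0.9, -3.3, 78.8]), 'twist rad', np.float64(-0.01)]
```

View pics/w5.png

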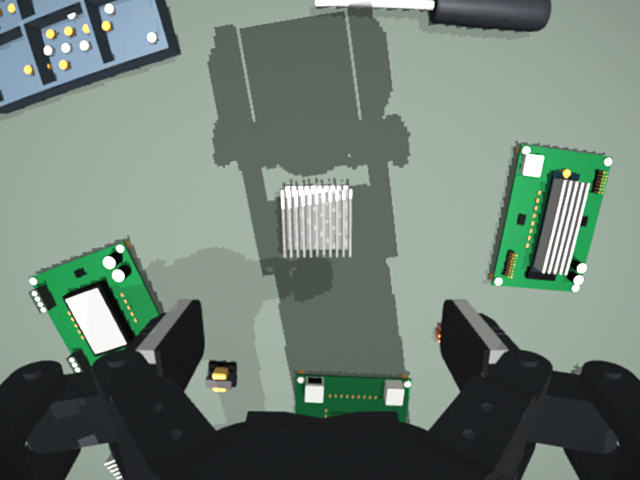

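The bare large sink is at (317,218), square to the fingers. Descending to grip it.

Request:
apply_moves(targets=[{"translation":[0.02,-0.04,0.4],"twist":0,"hand":1},{"translation":[0,0,0.45],"twist":0,"hand":1},{"translation":[0,0,0.45],"twist":0,"hand":1},{"translation":[0,0,0.28],"twist":0,"hand":1},{"translation":[0,0,0],"twist":0,"hand":0},{"translation":[0,0,0],"twist":0,"hand":0},{"translation":[0,0,0],"twist":0,"hand":0},{"translation":[0,0,0],"twist":0,"hand":0}])

```text
time: 10.7
tool_pos: [0.6662, 0.082, 0.0342]
tool_rot: [-0.0, 0.997, -0.074, 0.003]
contact_force: [-0.3, -0.1, -0.9]
gripper_width: 0.569
grasp_force: 62.9
```

Request:
apply_moves(targets=[{"translation":[0,0,0],"twist":0,"hand":0},{"translation":[0,0,0],"twist":0,"hand":0}])

```text
time: 10.9
tool_pos: [0.6659, 0.082, 0.0338]
tool_rot: [-0.0, 0.997, -0.074, 0.002]
contact_force: [-0.9, 0.1, 5.2]
gripper_width: 0.563
grasp_force: 63.7
```

Request:
apply_moves(targets=[{"translation":[0,0,-0.2],"twist":0,"hand":0},{"translation":[0,0,-0.4],"twist":0,"hand":0},{"translation":[0,0,-0.4],"twist":0,"hand":0},{"translation":[0,0,0],"twist":0,"hand":0},{"translation":[0,0,0],"twist":0,"hand":0}])

```text
time: 11.4
tool_pos: [0.6649, 0.0821, 0.133]
tool_rot: [-0.0, 0.997, -0.074, 0.002]
contact_force: [-0.8, -0.5, -2.3]
gripper_width: 0.565
grasp_force: 63.0
```

```bash
python3 - <<'E'
from h import *
f=cv2.imread("pics/top0.png",0);cal=get_calibration("top")
for n,c,z in(("cpu",(467.5,79.9),.014),("brick",(605,268),.021),("ssd",(633,-100.2),.017),("net",(460.3,-337),.014)):
    u,v=topix(cal,[c[0]/1e3,c[1]/1e3,z])[0].round().astype(int)
    _,l,_,_=cv2.connectedComponentsWithStats((f>140).astype(np.uint8))
    print(n,f[v,u],np.round(rect(cal,l==l[v,u],z),1))
print(go([.469,.080],.13,78.2),state()['gripper_width'])
E
```

```text
cpu 218 [466.2  80.9  32.2  31.5 -11.3]
brick 207 [607.7 270.9  51.7  30.7  10.5]
ssd 210 [ 632.8 -101.7   65.8   17.   -13.5]
net 214 [ 460.6 -338.9   16.7   16.5   77. ]
[array([-193.5,   31. ,    2.3]), 'twist rad', np.float64(0.058)] 0.5649734595699598
```

Request:
apply_moves(targets=[{"translation":[-0.48,0.075,0],"twist":0,"hand":0},{"translation":[-0.48,0.075,0],"twist":0,"hand":0},{"translation":[-0.48,0.075,0],"twist":0,"hand":0},{"translation":[-0.49,0.075,0],"twist":0,"hand":0},{"translation":[0,0,0],"twist":0.58,"hand":0},{"translation":[0,0,0],"twist":0,"hand":0},{"translation":[0,0,0],"twist":0,"hand":0},{"translation":[0,0,0],"twist":0,"hand":0}])

```text
time: 12.2
tool_pos: [0.4697, 0.0808, 0.131]
tool_rot: [-0.0, 0.995, -0.103, 0.0]
contact_force: [-0.5, 0.1, -1.1]
gripper_width: 0.564
grasp_force: 63.0
```

```bash
python3 look.py w6 cpu_top sink_large_mid; python3 - <<'E'
from h import *
m=[d["pixels"] for d in regions_of("wrist","sink_large_mid")]
cal=get_calibration("wrist");s=state();z=s["tool_pos"][2]-.0338+.024
print([np.round(rect(cal,k,z),1) for k in m], s["tool_pos"])
print(go([.4686,.081],.0338+.014,78),state()['gripper_width'])
E
```

```text
tool 12.25 [0.47  0.081 0.131]
cpu_top 0.62 (321, 202) [480.5  80.6 100.4  83.7  78.2] [478.2  81.1 104.6  87.2  78.2]
sink_large_mid 0.83 (321, 309) [421.6  92.5 100.6  88.2 -11.4] [410.8  94.8 110.3  96.6 -11.4]
sink_large_mid 0.74 (534, 261) [431.3 -46.4  62.3  52.5  65.5] [421.4 -57.5  68.2  57.5  65.5]
sink_large_mid 0.65 (253, 406) [367.9 150.5  13.6   7.3  83.7] [351.9 158.3  14.9   8.   83.7]
[array([469.9,  82.5,  57.1,  50. , -11.4]), array([475.4,   3.6,  35.4,  29.8,  65.4]), array([439.4, 115.4,   7.7,   4.1,  83.7])] [0.46939139 0.08079897 0.1309382 ]
[array([-0.8, -0. , 83.1]), 'twist rad', np.float64(0.003)] 0.5665439381666035
```

View pics/w6.png

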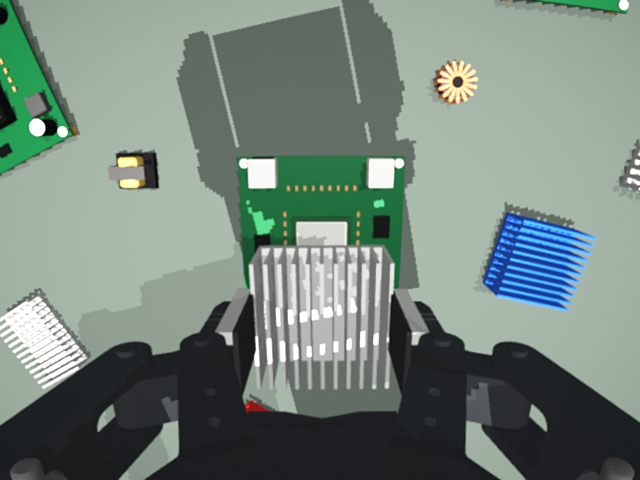

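The large sink is held above the CPU pad, which shows at (321,235), and the two line up to about 1 mm. Lowering.

Request:
apply_moves(targets=[{"translation":[0,0,0.35],"twist":0,"hand":0},{"translation":[0,0,0.25],"twist":0,"hand":0},{"translation":[0,0,0.1],"twist":0,"hand":0},{"translation":[0,0,0.05],"twist":0,"hand":0},{"translation":[0,0,0.04],"twist":0,"hand":0},{"translation":[0,0,0.03],"twist":0,"hand":0},{"translation":[0,0,0],"twist":0,"hand":0},{"translation":[0,0,0],"twist":0,"hand":0}])

```text
time: 13.2
tool_pos: [0.4692, 0.0809, 0.0496]
tool_rot: [-0.0, 0.995, -0.103, 0.001]
contact_force: [0.3, 0.4, -0.6]
gripper_width: 0.566
grasp_force: 63.0
```

Request:
apply_moves(targets=[{"translation":[0,0,0.02],"twist":0,"hand":0},{"translation":[0,0,0.015],"twist":0,"hand":0},{"translation":[0,0,0],"twist":0,"hand":0},{"translation":[0,0,0],"twist":0,"hand":0}])

```text
time: 13.6
tool_pos: [0.4695, 0.0809, 0.0477]
tool_rot: [0.0, 0.995, -0.103, 0.0]
contact_force: [-5.4, -0.4, 13.9]
gripper_width: 0.563
grasp_force: 64.4
```

Request:
apply_moves(targets=[{"translation":[0,0,0],"twist":0,"hand":0.62},{"translation":[0,0,0],"twist":0,"hand":0.7},{"translation":[0,0,0],"twist":0,"hand":0.75},{"translation":[0,0,0],"twist":0,"hand":0.75},{"translation":[0,0,-0.25],"twist":0,"hand":0.75},{"translation":[0,0,-0.4],"twist":0,"hand":1},{"translation":[0,0,-0.4],"twist":0,"hand":1},{"translation":[0,0,-0.4],"twist":0,"hand":1}])

```text
time: 14.4
tool_pos: [0.4682, 0.0809, 0.1914]
tool_rot: [0.0, 0.995, -0.103, -0.0]
contact_force: [0.9, -0.4, 0.4]
gripper_width: 1.0
grasp_force: 0.0
```

Request:
apply_moves(targets=[{"translation":[0,0,0],"twist":0,"hand":1},{"translation":[0,0,0],"twist":0,"hand":1}])

```text
time: 14.6
tool_pos: [0.4693, 0.0809, 0.1914]
tool_rot: [-0.0, 0.995, -0.103, 0.001]
contact_force: [1.0, -0.1, -1.0]
gripper_width: 0.997
grasp_force: 0.0
```

```bash
python3 look.py w7 sink_wide_mid; python3 - <<'E'
from h import *
cal=get_calibration("wrist")
for n,z in(("sink_large_mid",.038),("cpu_top",.01)):
  for d in regions_of("wrist",n): print(n,np.round(rect(cal,d["pixels"],z),1))
print(go([.437,.292],.2,106.6))
E
```

```text
tool 14.65 [0.468 0.081 0.19 ]
sink_wide_mid 0.95 (88, 305) [437.9 288.3  59.1  48.4  17.5] [433.5 298.6  61.9  50.7  17.5]
sink_large_mid [468.   82.6  51.4  49.3 -11.3]
sink_large_mid [339.3 152.7  60.9  53.4 -46.8]
sink_large_mid [435.1 -39.6  55.7  48.9  65.3]
sink_large_mid [597.8 253.4  94.   92.7  10.7]
cpu_top [ 468.  -134.5   40.8   30.    63. ]
cpu_top [465.3  83.1 108.7  99.9 -12.3]
[array([ -73.2, -200.4,  -11.7]), 'twist rad', np.float64(-0.496)]
```

View pics/w7.png

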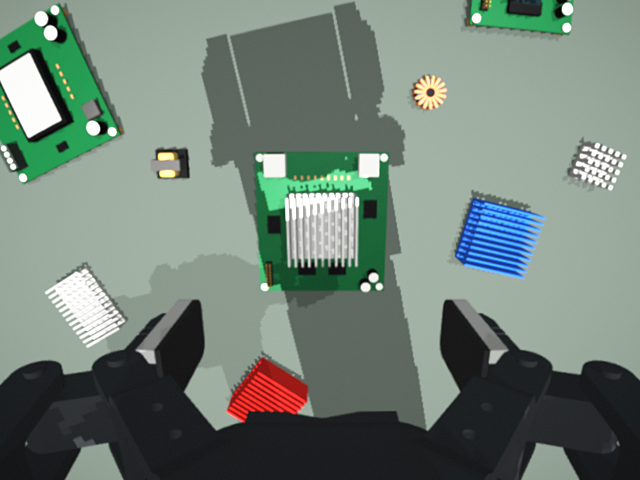

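The large sink is on the CPU at (321,228), about 2 mm off centre, which is fine. The wide sink is next, at (87,305).

Request:
apply_moves(targets=[{"translation":[-0.146,-0.4,0],"twist":0,"hand":1},{"translation":[-0.146,-0.4,0],"twist":0,"hand":1},{"translation":[-0.146,-0.4,0],"twist":0,"hand":1},{"translation":[-0.146,-0.4,0],"twist":0,"hand":1},{"translation":[-0.146,-0.4,0],"twist":0,"hand":1},{"translation":[0,0,0],"twist":-1,"hand":1},{"translation":[0,0,0],"twist":-1,"hand":1},{"translation":[0,0,0],"twist":-1,"hand":1}])

```text
time: 15.6
tool_pos: [0.4371, 0.2918, 0.1883]
tool_rot: [0.001, 0.999, 0.05, -0.002]
contact_force: [-0.1, 0.2, 0.7]
gripper_width: 1.001
grasp_force: 0.0
```

Request:
apply_moves(targets=[{"translation":[0,0,0],"twist":-1,"hand":1},{"translation":[0,0,0],"twist":-1,"hand":1},{"translation":[0,0,0],"twist":0,"hand":1},{"translation":[0,0,0],"twist":0,"hand":1},{"translation":[0,0,0],"twist":0,"hand":1}])

```text
time: 16.1
tool_pos: [0.4379, 0.2914, 0.1896]
tool_rot: [0.0, 0.989, 0.146, -0.001]
contact_force: [0.9, 1.0, 0.3]
gripper_width: 0.999
grasp_force: 0.0
```

```bash
python3 look.py w8 sink_wide_mid brick_top; python3 - <<'E'
from h import *
f=cv2.imread("pics/w8.png",0);cal=get_calibration("wrist");z=.021
u,v=topix(cal,[.6077,.271,z])[0].round().astype(int);print(u,v)
if 0<=u<640 and 0<=v<480:
    _,l,_,_=cv2.connectedComponentsWithStats((f>170).astype(np.uint8))
    print(f[v,u],np.round(rect(cal,l==l[v,u],z),1))
print(go([.437,.292],.03,107))
E
```

```text
tool 16.15 [0.438 0.291 0.19 ]
sink_wide_mid 0.58 (319, 219) [438.2 294.8  59.6  36.8  17.6] [435.2 294.   62.5  38.6  17.6]
brick_top 0.85 (416, 37) [585.3 268.7  95.3  57.7 -78.7] [588.1 267.3  98.5  59.7 -78.7]
427 -4
[array([ -0.9,  -0.7, 160.2]), 'twist rad', np.float64(-0.004)]
```

View pics/w8.png

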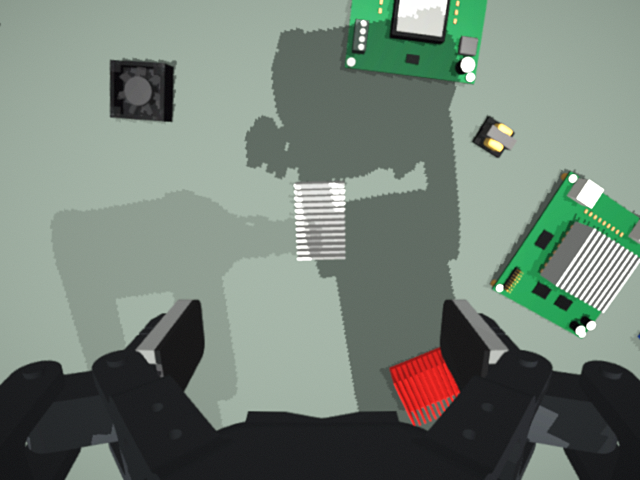

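The wide sink is at (319,220), aligned between the fingers. The red look-alike at (425,385) is well behind the gripper. Descending.

Request:
apply_moves(targets=[{"translation":[0,-0.02,0.45],"twist":0,"hand":1},{"translation":[0,0,0.45],"twist":0,"hand":1},{"translation":[0,0,0.4],"twist":0,"hand":1},{"translation":[0,0,0.3],"twist":0,"hand":1},{"translation":[0,0,0],"twist":0,"hand":0},{"translation":[0,0,0],"twist":0,"hand":0},{"translation":[0,0,0],"twist":0,"hand":0},{"translation":[0,0,0],"twist":0,"hand":0}])

```text
time: 17.05
tool_pos: [0.4398, 0.2946, 0.0336]
tool_rot: [-0.001, 0.989, 0.146, 0.003]
contact_force: [1.3, 0.4, 0.8]
gripper_width: 0.405
grasp_force: 59.7
```

Request:
apply_moves(targets=[{"translation":[0,0,0],"twist":0,"hand":0},{"translation":[0,0,0],"twist":0,"hand":0},{"translation":[0,0,0],"twist":0,"hand":0}])

```text
time: 17.35
tool_pos: [0.4398, 0.2946, 0.0335]
tool_rot: [-0.001, 0.989, 0.146, 0.003]
contact_force: [0.7, -0.9, 7.6]
gripper_width: 0.404
grasp_force: 60.2
```

Request:
apply_moves(targets=[{"translation":[0,0,-0.2],"twist":0,"hand":0},{"translation":[0,0,-0.4],"twist":0,"hand":0},{"translation":[0,0,-0.5],"twist":0,"hand":0},{"translation":[0,0,0],"twist":0,"hand":0},{"translation":[0,0,0],"twist":0,"hand":0}])

```text
time: 17.85
tool_pos: [0.439, 0.2942, 0.1433]
tool_rot: [-0.001, 0.989, 0.146, 0.003]
contact_force: [-1.0, -1.1, -1.5]
gripper_width: 0.401
grasp_force: 59.8
```

```bash
python3 - <<'E'
from h import *
print(go([.610,.2715],.145,101),state()['gripper_width'])
E
```

```text
[array([157.1,  71.3,  -0.8]), 'twist rad', np.float64(0.102)] 0.40144353758348117
```

Request:
apply_moves(targets=[{"translation":[0.393,0.178,0],"twist":0,"hand":0},{"translation":[0.393,0.178,0],"twist":0,"hand":0},{"translation":[0.393,0.178,0],"twist":0,"hand":0},{"translation":[0.393,0.178,0],"twist":0,"hand":0},{"translation":[0,0,0],"twist":1,"hand":0},{"translation":[0,0,0],"twist":0,"hand":0},{"translation":[0,0,0],"twist":0,"hand":0},{"translation":[0,0,0],"twist":0,"hand":0}])

```text
time: 18.65
tool_pos: [0.6074, 0.271, 0.1395]
tool_rot: [0.0, 0.995, 0.098, -0.001]
contact_force: [-0.1, 0.1, -0.7]
gripper_width: 0.404
grasp_force: 59.9
```

```bash
python3 look.py w9 brick_top; python3 - <<'E'
from h import *
cal=get_calibration("wrist");s=state();z=s["tool_pos"][2]-.0335+.016
print([np.round(rect(cal,d["pixels"],z),1) for d in regions_of("wrist","sink_wide_mid")], s["tool_pos"])
print(go([.610,.2715],.0335+.021,101),state()['gripper_width'])
E
```

```text
tool 18.7 [0.608 0.271 0.14 ]
[array([607.6, 272.8,  62.5,  36.7,  12. ])] [0.60776869 0.27112969 0.14022557]
[array([ 2.1,  0.1, 86. ]), 'twist rad', np.float64(0.003)] 0.398915444346249
```

View pics/w9.png

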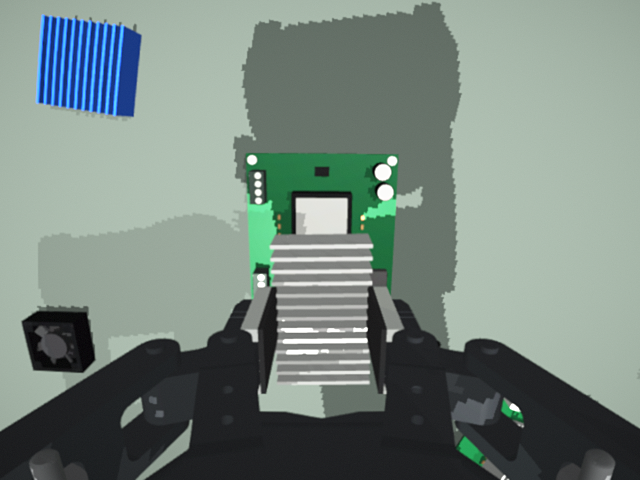

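The wide sink is held at (322,305), with the pad's far edge at (322,196) and the board's far edge at (322,154). I'll compute the offset from those.

```bash
python3 - <<'E'
from h import *
cal=get_calibration("wrist");a=np.radians(11);d=np.array([np.cos(a),np.sin(a)])
print(toplane(cal,[[322,196.5]],.021)-.026*d, toplane(cal,[[322,154]],.010)-.052*d)
z=state()["tool_pos"][2]-.0335+.016
print(toplane(cal,[[322,236]],z)-.029*d,toplane(cal,[[322,380]],z)+.029*d,state()["tool_pos"])
E
```

```text
[[0.61007723 0.27318255]] [[0.6087638  0.27301356]]
[[0.60897833 0.27308072]] [[0.60771909 0.27259918]] [0.60795177 0.27116946 0.14048092]
```

Request:
apply_moves(targets=[{"translation":[0.015,0,0.35],"twist":0,"hand":0},{"translation":[0,0,0.25],"twist":0,"hand":0},{"translation":[0,0,0.1],"twist":0,"hand":0},{"translation":[0,0,0.05],"twist":0,"hand":0},{"translation":[0,0,0.05],"twist":0,"hand":0},{"translation":[0,0,0.03],"twist":0,"hand":0},{"translation":[0,0,0],"twist":0,"hand":0},{"translation":[0,0,0],"twist":0,"hand":0}])

```text
time: 19.6
tool_pos: [0.6107, 0.2713, 0.0583]
tool_rot: [-0.0, 0.995, 0.097, 0.001]
contact_force: [1.1, -0.0, 0.4]
gripper_width: 0.403
grasp_force: 59.9
```

Request:
apply_moves(targets=[{"translation":[0,0,0.02],"twist":0,"hand":0},{"translation":[0,0,0.02],"twist":0,"hand":0},{"translation":[0,0,0.01],"twist":0,"hand":0},{"translation":[0,0,0],"twist":0,"hand":0},{"translation":[0,0,0],"twist":0,"hand":0}])

```text
time: 20.1
tool_pos: [0.6106, 0.2713, 0.0545]
tool_rot: [0.0, 0.995, 0.097, 0.0]
contact_force: [-4.0, -1.0, 8.1]
gripper_width: 0.4
grasp_force: 61.0
```

Request:
apply_moves(targets=[{"translation":[0,0,0],"twist":0,"hand":0.47},{"translation":[0,0,0],"twist":0,"hand":0.55},{"translation":[0,0,0],"twist":0,"hand":0.6},{"translation":[0,0,0],"twist":0,"hand":0.6},{"translation":[0,0,-0.25],"twist":0,"hand":0.6},{"translation":[0,0,-0.4],"twist":0,"hand":1},{"translation":[0,0,-0.4],"twist":0,"hand":1},{"translation":[0,0,-0.4],"twist":0,"hand":1}])

```text
time: 20.9
tool_pos: [0.6098, 0.271, 0.1983]
tool_rot: [0.0, 0.995, 0.097, -0.0]
contact_force: [0.4, 0.7, 0.3]
gripper_width: 1.0
grasp_force: 0.0
```

Request:
apply_moves(targets=[{"translation":[0,0,0],"twist":0,"hand":1},{"translation":[0,0,0],"twist":0,"hand":1}])

```text
time: 21.1
tool_pos: [0.6108, 0.2714, 0.199]
tool_rot: [-0.0, 0.995, 0.097, 0.001]
contact_force: [-0.1, 0.6, -0.4]
gripper_width: 1.002
grasp_force: 0.0
```

```bash
python3 - <<'E'
from h import *
f=grab_frame("wrist");cal=get_calibration("wrist");cv2.imwrite("pics/w10.png",f[:,:,::-1])
for n,z in(("sink_wide_mid",.037),("brick_top",.01)):
  for d in regions_of("wrist",n): print(n,np.round(rect(cal,d["pixels"],z),1))
print(go([.471,-.139],.2,60.6))
E
```

```text
sink_wide_mid [608.7 272.5  60.6  36.5  11.5]
brick_top [607.2 273.  104.4  95.   10.8]
[array([-214.3,  375.5,   -4.2]), 'twist rad', np.float64(0.707)]
```

Request:
apply_moves(targets=[{"translation":[-0.238,0.417,0],"twist":0,"hand":1},{"translation":[-0.238,0.417,0],"twist":0,"hand":1},{"translation":[-0.238,0.417,0],"twist":0,"hand":1},{"translation":[-0.238,0.417,0],"twist":0,"hand":1},{"translation":[-0.238,0.417,0],"twist":0,"hand":1},{"translation":[-0.238,0.417,0],"twist":0,"hand":1},{"translation":[-0.238,0.417,0],"twist":0,"hand":1},{"translation":[-0.238,0.417,0],"twist":0,"hand":1}])

```text
time: 22.05
tool_pos: [0.4857, -0.0941, 0.1953]
tool_rot: [-0.001, 0.995, 0.097, -0.001]
contact_force: [0.3, -0.5, 0.3]
gripper_width: 1.0
grasp_force: 0.0
```

Request:
apply_moves(targets=[{"translation":[-0.238,0.417,0],"twist":0,"hand":0.8},{"translation":[0,0,0],"twist":1,"hand":0.8},{"translation":[0,0,0],"twist":1,"hand":0.8},{"translation":[0,0,0],"twist":1,"hand":0.8},{"translation":[0,0,0],"twist":1,"hand":0.8},{"translation":[0,0,0],"twist":1,"hand":0.8},{"translation":[0,0,0],"twist":1,"hand":0.8},{"translation":[0,0,0],"twist":1,"hand":0.8}])

```text
time: 22.85
tool_pos: [0.4712, -0.138, 0.1951]
tool_rot: [-0.0, 0.968, -0.252, -0.002]
contact_force: [-0.1, 0.4, -0.9]
gripper_width: 0.8
grasp_force: 0.0
```

Request:
apply_moves(targets=[{"translation":[0,0,0],"twist":0,"hand":0.8},{"translation":[0,0,0],"twist":0,"hand":0.8},{"translation":[0,0,0],"twist":0,"hand":0.8}])

```text
time: 23.15
tool_pos: [0.4719, -0.1382, 0.1965]
tool_rot: [-0.0, 0.968, -0.25, -0.001]
contact_force: [-1.0, -0.9, 0.2]
gripper_width: 0.797
grasp_force: 0.0
```

```bash
python3 look.py w11 sink_small_mid; python3 - <<'E'
from h import *
print(go([.471,-.139],.03,60.4),state()["joint_pos"].round(2))
E
```

```text
tool 23.2 [ 0.472 -0.138  0.197]
sink_small_mid 0.91 (323, 219) [ 470.9 -137.6   30.7   28.3  -28.9] [ 467.8 -135.9   32.3   29.8  -28.9]
[array([ -0.5,   1.1, 167. ]), 'twist rad', np.float64(0.011)] [-0.44 -0.23  1.97  0.    1.4   1.64]
```

View pics/w11.png

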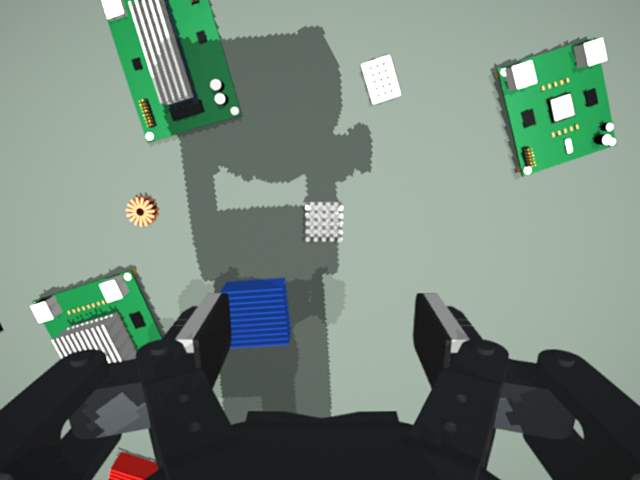

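The small sink is at (324,222), between the fingers. The blue sink's front edge at row 280 is behind the pads. Descending.

Request:
apply_moves(targets=[{"translation":[-0.015,0,0.45],"twist":0,"hand":0.8},{"translation":[0,0,0.45],"twist":0,"hand":0.8},{"translation":[0,0,0.45],"twist":0,"hand":0.8},{"translation":[0,0,0.33],"twist":0,"hand":0.8},{"translation":[0,0,0],"twist":0,"hand":0},{"translation":[0,0,0],"twist":0,"hand":0},{"translation":[0,0,0],"twist":0,"hand":0},{"translation":[0,0,0],"twist":0,"hand":0}])

```text
time: 24.05
tool_pos: [0.4729, -0.1386, 0.0321]
tool_rot: [0.0, 0.968, -0.25, 0.003]
contact_force: [0.4, -0.3, -0.3]
gripper_width: 0.302
grasp_force: 59.5
```

Request:
apply_moves(targets=[{"translation":[0,0,0],"twist":0,"hand":0},{"translation":[0,0,0],"twist":0,"hand":0},{"translation":[0,0,0],"twist":0,"hand":0}])

```text
time: 24.35
tool_pos: [0.4729, -0.1386, 0.032]
tool_rot: [0.0, 0.968, -0.25, 0.002]
contact_force: [-1.0, 0.6, 7.1]
gripper_width: 0.302
grasp_force: 60.3
```

Request:
apply_moves(targets=[{"translation":[0,0,-0.2],"twist":0,"hand":0},{"translation":[0,0,-0.4],"twist":0,"hand":0},{"translation":[0,0,-0.4],"twist":0,"hand":0},{"translation":[0,0,0],"twist":0,"hand":0},{"translation":[0,0,0],"twist":0,"hand":0}])

```text
time: 24.85
tool_pos: [0.4718, -0.138, 0.1311]
tool_rot: [0.0, 0.968, -0.25, 0.002]
contact_force: [0.0, 0.4, -0.5]
gripper_width: 0.303
grasp_force: 59.6
```

```bash
python3 - <<'E'
from h import *
print(go([.4633,-.3376],.13,80.2),state()['gripper_width'])
E
```

```text
[array([ 89.3, 178.6,   1.4]), 'twist rad', np.float64(-0.335)] 0.3027569318953563
```

Request:
apply_moves(targets=[{"translation":[0.223,0.446,0],"twist":0,"hand":0},{"translation":[0.223,0.446,0],"twist":0,"hand":0},{"translation":[0.223,0.446,0],"twist":0,"hand":0},{"translation":[0.223,0.446,0],"twist":0,"hand":0},{"translation":[0,0,0],"twist":-1,"hand":0},{"translation":[0,0,0],"twist":-1,"hand":0},{"translation":[0,0,0],"twist":-1,"hand":0},{"translation":[0,0,0],"twist":-0.35,"hand":0}])

```text
time: 25.65
tool_pos: [0.4612, -0.3362, 0.1267]
tool_rot: [-0.001, 0.996, -0.084, -0.002]
contact_force: [-0.1, -0.2, -0.2]
gripper_width: 0.307
grasp_force: 59.5
```

Request:
apply_moves(targets=[{"translation":[0,0,0],"twist":0,"hand":0},{"translation":[0,0,0],"twist":0,"hand":0},{"translation":[0,0,0],"twist":0,"hand":0}])

```text
time: 25.95
tool_pos: [0.462, -0.3365, 0.1284]
tool_rot: [-0.0, 0.996, -0.086, -0.001]
contact_force: [0.2, 0.7, -1.1]
gripper_width: 0.304
grasp_force: 59.5
```

```bash
python3 look.py w12 net_top; python3 - <<'E'
from h import *
cal=get_calibration("wrist");s=state();z=s["tool_pos"][2]-.032+.018
print([np.round(rect(cal,d["pixels"],z),1) for d in regions_of("wrist","sink_small_mid")], s["tool_pos"])
print(go([.4633,-.3376],.046,80.2),s['gripper_width'])
E
```

```text
tool 26.0 [ 0.462 -0.337  0.129]
net_top 0.65 (325, 227) [ 464.  -337.1   81.6   78.8   80.4] [ 461.4 -336.7   85.    82.1   80.4]
[array([ 462.8, -335.1,   34.4,   27.4,   -9.7])] [ 0.46225904 -0.33672581  0.12894654]
[array([ 1.1,  0.6, 83.1]), 'twist rad', np.float64(-0.0)] 0.3072859634099932
```

View pics/w12.png

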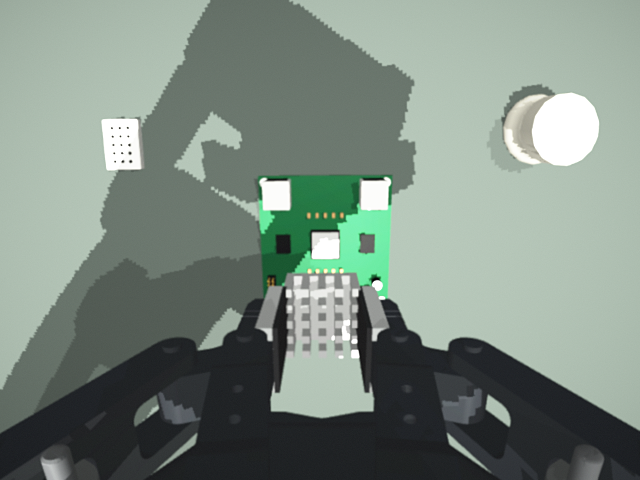

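The network pad is visible at (325,245) and the held sink at (322,315), laterally aligned. Lowering with a 1 mm correction.

Request:
apply_moves(targets=[{"translation":[0.01,0.005,0.35],"twist":0,"hand":0},{"translation":[0,0,0.25],"twist":0,"hand":0},{"translation":[0,0,0.1],"twist":0,"hand":0},{"translation":[0,0,0.05],"twist":0,"hand":0},{"translation":[0,0,0.04],"twist":0,"hand":0},{"translation":[0,0,0.02],"twist":0,"hand":0},{"translation":[0,0,0],"twist":0,"hand":0},{"translation":[0,0,0],"twist":0,"hand":0}])

```text
time: 26.9
tool_pos: [0.4638, -0.338, 0.0493]
tool_rot: [0.0, 0.996, -0.086, 0.001]
contact_force: [-0.1, 0.2, -0.1]
gripper_width: 0.306
grasp_force: 59.6
```

Request:
apply_moves(targets=[{"translation":[0,0,0.02],"twist":0,"hand":0},{"translation":[0,0,0.015],"twist":0,"hand":0},{"translation":[0,0,0.01],"twist":0,"hand":0},{"translation":[0,0,0],"twist":0,"hand":0},{"translation":[0,0,0],"twist":0,"hand":0}])

```text
time: 27.4
tool_pos: [0.4637, -0.338, 0.0459]
tool_rot: [0.0, 0.996, -0.085, 0.0]
contact_force: [-4.1, 3.2, 10.7]
gripper_width: 0.305
grasp_force: 60.8
```

Request:
apply_moves(targets=[{"translation":[0,0,0],"twist":0,"hand":0.38},{"translation":[0,0,0],"twist":0,"hand":0.45},{"translation":[0,0,0],"twist":0,"hand":0.55},{"translation":[0,0,0],"twist":0,"hand":0.55},{"translation":[0,0,-0.25],"twist":0,"hand":0.55},{"translation":[0,0,-0.4],"twist":0,"hand":0.8},{"translation":[0,0,-0.4],"twist":0,"hand":1},{"translation":[0,0,-0.4],"twist":0,"hand":1}])

```text
time: 28.2
tool_pos: [0.463, -0.3373, 0.1898]
tool_rot: [-0.0, 0.996, -0.086, -0.0]
contact_force: [0.6, 0.3, -0.4]
gripper_width: 0.999
grasp_force: 0.0
```

Request:
apply_moves(targets=[{"translation":[0,0,0],"twist":0,"hand":1},{"translation":[0,0,0],"twist":0,"hand":1},{"translation":[0,0,0],"twist":0,"hand":1}])

```text
time: 28.5
tool_pos: [0.4626, -0.3369, 0.187]
tool_rot: [-0.001, 0.996, -0.086, -0.001]
contact_force: [0.2, 0.7, 0.8]
gripper_width: 0.999
grasp_force: 0.0
```

```bash
python3 - <<'E'
from h import *
f=grab_frame("wrist");cal=get_calibration("wrist");cv2.imwrite("pics/w13.png",f[:,:,::-1])
for n,z in(("sink_small_mid",.032),("net_top",.01)):
  for d in regions_of("wrist",n): print(n,np.round(rect(cal,d["pixels"],z),1))
f=grab_frame("top");cal=get_calibration("top")
cv2.imwrite("pics/top1.png",cv2.resize(f[130:330,180:570,::-1],None,fx=2,fy=2,interpolation=cv2.INTER_CUBIC))
for n,z in dict(sink_large_mid=.038,sink_small_mid=.032,sink_wide_mid=.037,sink_long_mid=.031).items():
  for d in regions_of("top",n): print(n,np.round(rect(cal,d["pixels"],z),1))
E
```

```text
sink_small_mid [ 462.5 -336.    31.3   27.9   -7.8]
net_top [ 460.7 -336.1   82.6   80.2   -9.8]
sink_large_mid [322.8 157.   50.   49.4  41.3]
sink_large_mid [675.  419.2  58.1  53.7 -88.6]
sink_large_mid [464.1  80.3  50.7  50.1  79.5]
sink_large_mid [425.9 -50.4  53.4  50.1 -25.6]
sink_small_mid [ 462.4 -327.9   31.2   23.3  -27.7]
sink_wide_mid [606.3 268.6  62.6  39.6  11.2]
sink_long_mid [629.7 -99.5  71.6  22.3 -13.5]
```

View pics/top1.png

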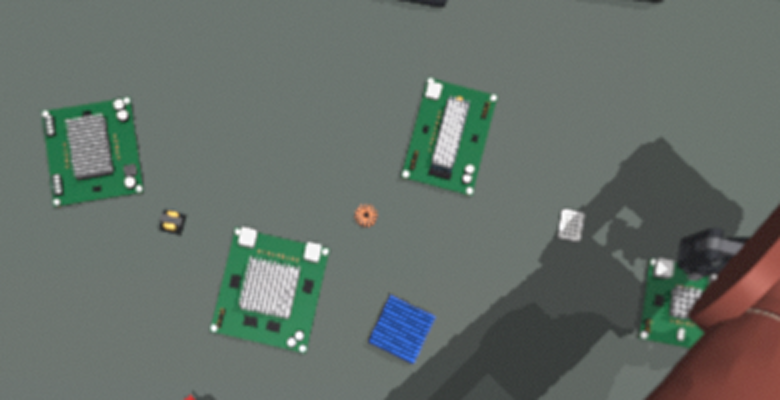

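All four sinks are in place: wide at (90,146), large at (270,288), long at (450,133), and small at (685,300), partly hidden by the arm. Offsets are about 2 mm at most and the gripper is clear, so I'm handing in.

```bash
python3 -c "
from plant import *
print(job_done())"
```

```text
the job is handed in; nothing more can be done
None
```

All four heat sinks are set on their chips, each measured within about 2 mm of centre and square to its pad, and the job is handed in at about 29 s of the 102 s allowed; no verdict was returned.

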